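# Load a granule cartridge into the dosing cradle

### The arm

A 6-joint arm with a two-finger parallel gripper is mounted at the origin on the work surface. World frame = base frame: x ahead of the robot, y to its left, z up, the work surface at z = 0. Lengths are in m, angles in rad, forces in N, time in s.
With the tool pointing down it reaches from about 0.4 to 0.825 m from the base axis. Payload 7 kg.
Tool frame: the origin (TCP) lies between the finger pads; the fingertips stand 8 mm ahead of it and the grasp point (between the pads) lies 11 mm behind it (arm.finger_overhang is the distance from the TCP to the fingertips, in m); z points along the fingers, y is the line along which they close (so a half turn about z gives the same grasp; the last joint's range is limited). The gripper opens to 88 mm and grips with 3 to 60 N. Pads are 19 mm wide; open, the fingers measure 130 mm over their backs; the gripper's body (78 mm by 193 mm) begins 47 mm behind the grasp point.
Start: joints at [-0.869, 0.359, 0.012, 0, -1.224, -0.288], TCP at [0.271, -0.618, 0.235] pointing down, gripper open.
Joint ranges: [-3.07, 3.07], [-1.43, 2.12], [-1.02, 1.25], [-3.03, 1.67], [-3.05, -0], [-3.03, 3.03]. Speed limits (rad/s): [2.39, 2.39, 3.01, 3.14, 3.14, 3.14].

### API

Orientations are given as [roll, pitch, yaw] about the fixed x, y, z axes, in that order (R = Rz(yaw) Ry(pitch) Rx(roll)).
In Python, from station import arm gives the robot as it stands.
- The arm moves only by the tool move_arm, never from a script. Its argument "rows" is text: rows parted by semicolons, each of 7 numbers parted by spaces: the turn, a rotation vector about the tool's x, y, z in degrees, then the shift along the tool's x, y, z in m, then the finger opening in m, from 0 to 0.0876. A call has 1 to 8 rows; each row shifts and turns the commanded pose from where the row before left it, along the tool's axes as they then stand; what a row does not reach is not made up. A row lasts 1/8 s, in which the tool goes at most 62.5 mm and 10.7 degrees, less where a joint would pass 70% of its speed; a pose out of reach is approached as far as the arm can. A call is refused whole if a number of a shift passes 0.0625 or a number of a turn 10.7, either way. A call with a gripper value outside its range is refused whole. The fingers move at their own pace and stop on an object; "squeeze" is the grip in N (left out, the last holds). Time passes only in rows, so rows that do not move let the fingers close. It gives the time, the measured TCP pose, the force, the opening and the grip force at its end, in the units of the state.
- arm.get_state(): the state, without advancing time (a new reading comes with each control period).
- arm.grab_frame(name): name is "scene" or "top" or "wrist"; returns (picture, depth): 400x640x3 uint8, blue, green, red; 400x640 float32, m along the optical axis (not along the pixel's ray), 0 where there is no reading.
- arm.camera_model(name): a dict with "mtx" (3x3 intrinsics, pixels), "k1" (the pictures are not rectified: a ray, as slopes to the right and down, at radius r is drawn at 1 + k1 r^2 times it, then the intrinsics apply), "camera_from_world" (4x4, takes a point from world to camera coordinates); the wrist camera has in their place "mount" (4x4, takes a point from camera to tool coordinates, whose origin is the TCP and whose axes are the flange's). Camera axes: x right, y down, z forward; pixel columns grow to the right and rows downward; lengths in m; the calibration is good to about 2 mm. A picture is of the moment at which its call begins: read the wrist's pose just before it. camera_model takes no time and is no camera call.
- arm.job_done(): hands the job in; it is judged then, once.
The state is a dict: "t": time; "q": joint angles; "qd": joint speeds; "joint_efforts": joint torques, N m; "eef_pos": TCP position; "ee_rot": TCP orientation; "force": force on the tool from outside, world axes, zero at the start; "moment": the same for the moment, N m; "width": finger opening in m; "gripper_force": force on a finger pad.
Only numpy, scipy, OpenCV 4.12 (cv2) and the standard library are available. Lean on these libraries where they do the work, as an engineer would, in place of code of your own. Each camera call takes 0.05 s, during which the arm holds its last target. There are 200 camera calls.

### The job

Load the red-lidded cartridge into the sloping cradle of the dosing station: lid up, black outlet end downhill, lying flat between the two side rails and slid fully home against the foot stop so that it keeps the orange sensing pin pressed in after you let go. Set it down in the cradle with the gripper rather than dropping it, and leave the other cartridges, the mortar and the scoop where they are.

Things in the scene. Friction and masses are not known exactly. Their poses are not given: they have to be found in the camera images.
- red_center (a point): centre (half-way up) of the red-lidded granule cartridge, a loose white plastic box 130 mm long (x), 50 mm wide (y), 60 mm tall (z), about 0.35 kg, lying flat on the counter. The top is a red lid with a white label, but the 24 mm at the outlet end are black. The point's z axis points up out of the lid, its x axis points from the black outlet end to the red end, so the outlet end is at x = -65 mm. This is the one to load
- red_nose (a point): centre of the black outlet end face of the red-lidded cartridge (its x = -65 mm face), 30 mm above its underside; axes as for red_center
- cradle: fixed aluminium bed sloping 30 degrees, low end towards the middle of the counter (the robot's right), 100 mm wide, solid below. Origin: on the bed's surface, middle line, at the inner face of the foot stop, 48 mm above the counter. x: uphill along the bed (it ends at x = 168 mm); z: square to the bed; y: level across. Blue foot stop: x = -12 to 0 mm, 76 mm wide, standing 26 mm above the bed
- channel (a point): middle line of the channel between the two blue side rails, on the bed, 78 mm uphill of the foot stop; axes as cradle. The rails run 75 mm either way along x, stand 14 mm above the bed and lean outwards: 59 mm apart at the bed, 67 mm at their tops
- home (a point): where the cartridge's centre is when it is fully home: 65 mm uphill of the foot stop and 30 mm above the bed; axes as cradle. A cartridge laid down farther uphill does not reliably slide down by itself: push it
- sense_pin (a joint): travel of the orange sensing pin in the foot stop, m: 0 = sprung out (10 mm proud of the stop's inner face), 0.010 = pressed flush with that face, stop at 0.013. It moves downhill along the cradle's x axis; light spring, 0.5 N at rest to about 1.1 N when flush; the cartridge's weight and friction hold it in
- pin_tip (a point): rounded tip of the orange sensing pin (11 mm diameter), on the cradle's middle line, 14 mm above the bed; it points uphill
- green_center (a point): centre (half-way up) of the green-lidded granule cartridge, a loose white plastic box 130 mm long (x), 50 mm wide (y), 60 mm tall (z), about 0.35 kg, lying flat on the counter. The top is a green lid with a white label, but the 24 mm at the outlet end are black. The point's z axis points up out of the lid, its x axis points from the black outlet end to the green end, so the outlet end is at x = -65 mm. Not to be disturbed
- blue_center (a point): centre (half-way up) of the blue-lidded granule cartridge, a loose white plastic box 130 mm long (x), 50 mm wide (y), 60 mm tall (z), about 0.35 kg, lying flat on the counter. The top is a blue lid with a white label, but the 24 mm at the outlet end are black. The point's z axis points up out of the lid, its x axis points from the black outlet end to the blue end, so the outlet end is at x = -65 mm. Not to be disturbed
- mortar_center (a point): centre (half-way up) of a brass mortar, an upright open cup 90 mm in diameter and 85 mm tall, standing on the counter. Not to be disturbed
- scoop: a long-handled spoon with wooden handle lying on the counter beyond the cartridges, about 190 mm long along its x axis. Not to be disturbed

How it is judged:
By the outcome, as a careful person would: the job done as asked, in the order asked, and still so for the second after the job is handed in, with the robot touching nothing.
It also fails if it takes over 45 s, if anything falls off the work surface, if the arm or the gripper's body presses on something with over 40 N, if the wrist force passes 120 N, or if a joint passes its speed limit or range.

## Working session

There is one attempt and no reset: what is moved stays moved. The work goes in short steps, Python scripts to look and compute and a tool call to move; the robot and the scene stay as the last step left them, time stands still between calls to the robot, and variables do not carry over. Pictures are saved under pics/ and viewed, at most 10 in all, crops included, and the job is handed in when it is done.

Besides the shell and the picture viewer there is one more tool, called after "Request:" by a JSON object that holds its "fn" and its "kwargs". move_arm: Moves the arm, as the interface text tells. Its arguments: {"type":"object","properties":{"rows":{"type":"string"},"squeeze":{"type":"number"}},"required":["rows"]}

```bash
mkdir -p pics; ls; python3 - <<'E'
from station import arm
import cv2,numpy as np
s=arm.get_state();print(s)
for n in("scene","top"):
    p,d=arm.grab_frame(n);cv2.imwrite(f"pics/{n}0.png",p);np.savez(f"{n}0.npz",p=p,d=d,**{k:np.array(v) for k,v in arm.camera_model(n).items()})
    print(arm.camera_model(n))
print(arm.camera_model("wrist"))
E
```

```text
pics
{'t': 0.0, 'q': array([-8.68889737e-01,  3.59420210e-01,  1.10484938e-02, -3.33202401e-04,
       -1.22409810e+00, -2.88084386e-01]), 'qd': array([-0.00044917, -0.00030985,  0.00045461, -0.00091031,  0.00021954,
        0.00023478]), 'joint_efforts': array([ 1.86240213e-03, -5.82711303e+01,  2.93054670e+01,  6.99728921e+00,
        6.53704628e-03, -1.62275228e-04]), 'eef_pos': array([ 0.27119334, -0.617603  ,  0.23359967]), 'ee_rot': array([ 3.13989913e+00, -1.75188638e-04, -2.72788378e+00]), 'force': array([0.02499912, 0.72991775, 0.03133243]), 'moment': array([-0.00453161, -0.00807712,  0.02215796]), 'gripper_force': 0.0, 'width': 0.08743956423269478}
{'mtx': array([[415.15731414,   0.        , 320.03560458],
       [  0.        , 415.15731414, 201.34267767],
       [  0.        ,   0.        ,   1.        ]]), 'k1': -0.11162905146507077, 'camera_from_world': array([[ 0.76890464,  0.63935936, -0.00229338, -0.51148884],
       [ 0.37651253, -0.45569372, -0.80658635, -0.1033996 ],
       [-0.51674361,  0.61932451, -0.59111183,  1.67592623],
       [ 0.        ,  0.        ,  0. 
[... 420 characters left out ...]
042803e-01,  3.23165258e-04, -9.88980902e-01,
         1.58560500e+00],
       [ 0.00000000e+00,  0.00000000e+00,  0.00000000e+00,
         1.00000000e+00]])}
{'mtx': array([[291.70905098,   0.        , 319.75334901],
       [  0.        , 291.70905098, 199.75795626],
       [  0.        ,   0.        ,   1.        ]]), 'k1': -0.04227159930022814, 'mount': array([[ 5.03800964e-04, -9.52771440e-01, -3.03687880e-01,
         8.14263709e-02],
       [ 9.99999824e-01,  5.75026592e-04, -1.45109640e-04,
         2.97835518e-04],
       [ 3.12884928e-04, -3.03687754e-01,  9.52771562e-01,
        -1.51112111e-01],
       [ 0.00000000e+00,  0.00000000e+00,  0.00000000e+00,
         1.00000000e+00]])}
```

View pics/scene0.png

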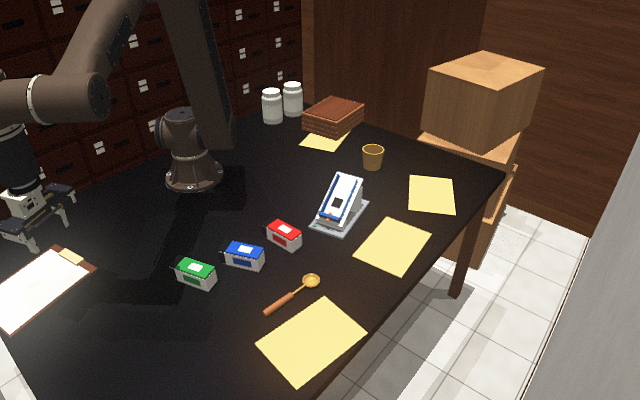

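View pics/top0.png

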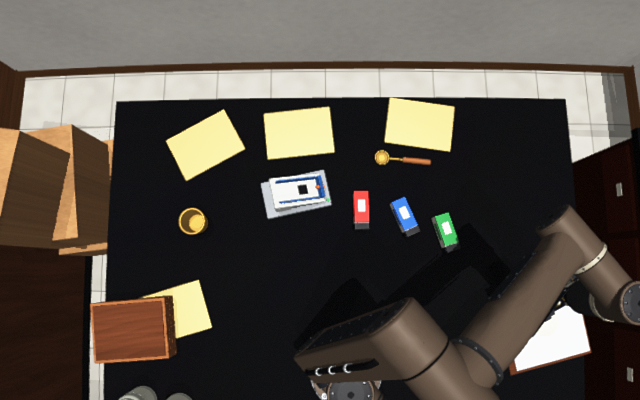

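The scene view shows the red cartridge at (284,235) left of the cradle at (342,203). In the top view the lid is at (361,208) with its black end towards the robot (row ~226), and the cradle is at (298,190) with the pin end at (320,187).

```bash
cat > h.py <<'E'
import numpy as np,cv2
from scipy.spatial.transform import Rotation as R
def rays(uv,m):
    K=m["mtx"];n0=(np.atleast_2d(uv).astype(float)-[K[0,2],K[1,2]])/[K[0,0],K[1,1]]
    n=n0.copy()
    for _ in range(10): n=n0/(1+float(m["k1"])*(n**2).sum(1,keepdims=True))
    return np.c_[n,np.ones(len(n))]
def cam2world(m,s=None):
    if "camera_from_world" in m: return np.linalg.inv(m["camera_from_world"])
    T=np.eye(4);T[:3,:3]=R.from_euler("xyz",s["ee_rot"]).as_matrix();T[:3,3]=s["eef_pos"]
    return T@m["mount"]
def onplane(uv,m,z,T):
    d=rays(uv,m)@T[:3,:3].T;o=T[:3,3];return o+d*((z-o[2])/d[:,2])[:,None]
def ondepth(uv,m,D,T):
    uv=np.atleast_2d(uv);z=D[uv[:,1],uv[:,0]];ok=z>0
    return (rays(uv[ok],m)*z[ok][:,None])@T[:3,:3].T+T[:3,3]
def mask(p,lo,hi,big=True):
    h=cv2.cvtColor(p,cv2.COLOR_BGR2HSV);m=cv2.inRange(h,lo,hi)
    if lo[0]<3 : m|=cv2.inRange(h,(172,lo[1],lo[2]),(179,255,255))
    n,l,st,c=cv2.connectedComponentsWithStats(m)
    if big and n>1: m=(l==1+st[1:,4].argmax()).astype(np.uint8)*255
    return m
def pix(m): y,x=np.nonzero(m);return np.c_[x,y]
E
python3 - <<'E'
from h import *
m=dict(np.load("top0.npz"));T=cam2world(m);p,D=m["p"],m["d"]
r=mask(p,(0,150,60),(6,255,255));u=pix(r);P=onplane(u,m,.06,T)
print("red",len(u),P.mean(0),cv2.boxPoints(cv2.minAreaRect((P[:,:2]*1000).astype(np.float32))),ondepth(u,m,D,T).mean(0))
b=mask(p,(100,120,50),(125,255,255),False);b[:, 340:]=0
Q=ondepth(pix(b),m,D,T);print("blue",len(Q),Q.min(0),Q.max(0))
c=np.linalg.svd(Q-Q.mean(0))[2];print(Q.mean(0),c)
print(np.round(Q[::12],3))
o=mask(p,(5,150,80),(20,255,255),False);o[:,:250]=0;o[:,340:]=0;o[:170]=0;u=pix(o);print("or",u,ondepth(u,m,D,T))
E
```

```text
red 400 [ 0.56465738 -0.0603773   0.06      ] [[511.96243  -86.46465 ]
 [618.3149   -88.22035 ]
 [619.2151   -33.691246]
 [512.8626   -31.935547]] [ 0.56577076 -0.06108167  0.05222813]
blue 230 [0.56985936 0.06532097 0.04629851] [0.66782702 0.2222487  0.13791718]
[0.62750511 0.121321   0.08382059] [[-0.08253854  0.89345751  0.44149866]
 [-0.98988366 -0.12479888  0.06749499]
 [-0.11540244  0.43146137 -0.89471971]]
[[0.667 0.085 0.068]
 [0.665 0.092 0.059]
 [0.657 0.129 0.084]
 [0.659 0.082 0.07 ]
 [0.653 0.149 0.091]
 [0.658 0.079 0.059]
 [0.647 0.175 0.106]
 [0.653 0.075 0.068]
 [0.643 0.188 0.108]
 [0.639 0.211 0.116]
 [0.639 0.082 0.071]
 [0.626 0.079 0.062]
 [0.62  0.079 0.06 ]
 [0.611 0.072 0.071]
 [0.605 0.069 0.065]
 [0.598 0.069 0.065]
 [0.589 0.116 0.085]
 [0.585 0.129 0.087]
 [0.573 0.193 0.131]
 [0.571 0.196 0.124]]
or [[317 185]
 [318 185]
 [316 186]
 [317 186]
 [318 186]
 [323 186]
 [316 187]
 [317 187]
 [318 187]] [[0.63567822 0.0889037  0.067722  ]
 [0.63656245 0.0855494  0.06218656]
 [0.63253582 0.09234121 0.06602663]
 [0.63224594 0.08892385 0.06765928]
 [0.63290755 0.08556025 0.06342341]
 [0.6325853  0.0685324  0.06463706]
 [0.62838507 0.09230559 0.07044459]
 [0.62837997 0.08891649 0.07031989]
 [0.62972217 0.08559408 0.06177244]]
```

Request:
{"fn": "move_arm", "kwargs": {"rows": "0 0 0 -0.0483 0.0398 0 0.0876;0 0 0 -0.0483 0.0398 0 0.0876;0 0 0 -0.0483 0.0398 0 0.0876;0 0 0 -0.0483 0.0398 0 0.0876;0 0 0 -0.0483 0.0398 0 0.0876;0 0 0 -0.0483 0.0398 0 0.0876;0 0 0 -0.0483 0.0398 0 0.0876;0 0 0 -0.0483 0.0398 0 0.0876"}}

```text
t: 1.1
eef_pos: [0.4973, -0.1697, 0.2346]
ee_rot: [3.142, 0.0, -2.728]
force: [0.3, -0.6, -0.2]
width: 0.0873
gripper_force: 0.0
```

Request:
{"fn": "move_arm", "kwargs": {"rows": "0 0 0 -0.0483 0.0398 0 0.0876;0 0 0 -0.0483 0.0398 0 0.0876;0 0 8.2 0 0 0 0.0876;0 0 8.2 0 0 0 0.0876;0 0 8.2 0 0 0 0.0876;0 0 0 0 0 0 0.0876;0 0 0 0 0 0 0.0876"}}

```text
t: 1.98
eef_pos: [0.5531, -0.0602, 0.2344]
ee_rot: [-3.142, -0.0, 3.129]
force: [0.7, -0.4, 0.2]
width: 0.0875
gripper_force: 0.0
```

```bash
cat > look.py <<'E'
import sys
from h import *
from station import arm
n=sys.argv[1];s=arm.get_state();p,D=arm.grab_frame("wrist");m=arm.camera_model("wrist")
cv2.imwrite(f"pics/w{n}.png",p);np.savez(f"w{n}.npz",p=p,d=D,T=cam2world(m,s),**m)
print(s["t"],s["eef_pos"],np.degrees(s["ee_rot"]),s["force"],s["width"],s["gripper_force"])
E
python3 look.py 1
```

```text
1.975 [ 0.55309892 -0.06021075  0.23442903] [-1.79997661e+02 -1.49357746e-02  1.79281529e+02] [ 0.74124066 -0.44524175  0.19569143] 0.08752955923045468 0.0
```

View pics/w1.png

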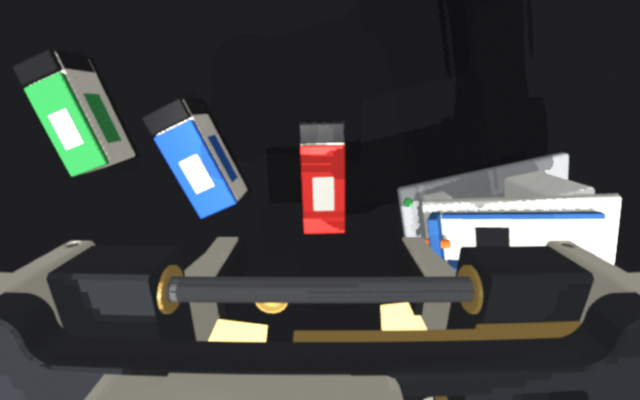

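The wrist view shows the red lid at x 302–345, y 143–233, black end at the top and upright. The cradle's right-hand part shows the orange pin at (437,243) and a rail at row 215, partly behind a finger.

```bash
python3 - <<'E'
from h import *
m=dict(np.load("w1.npz"));T=m["T"];p,D=m["p"],m["d"]
r=mask(p,(0,150,60),(6,255,255));u=pix(r);P=onplane(u,m,.06,T)
h=cv2.morphologyEx(r,cv2.MORPH_CLOSE,np.ones((25,25)))
P=onplane(pix(h),m,.06,T)
print(ondepth(u,m,D,T).mean(0),np.round(cv2.boxPoints(cv2.minAreaRect((P[:,:2]*1000).astype(np.float32))),1))
print(m["mtx"][0,0])
b=mask(p,(100,120,50),(125,255,255),False);b[:, :405]=0
u=pix(b);u=u[u[:,1]<220];Q=ondepth(u,m,D,T);q=u[:,0]>455
print("rail",len(Q));Q=Q[q];v=np.linalg.svd(Q-Q.mean(0),full_matrices=False)[2][0];print(Q.mean(0),v,np.degrees(np.arctan2(v[1],v[0])),np.degrees(np.arcsin(v[2])))
for x in Q[np.argsort(Q[:,1])][::60]:print(np.round(x,4))
E
```

```text
[ 0.56606754 -0.05548447  0.05634604] [[512.  -30.7]
 [512.5 -82.5]
 [619.3 -81.4]
 [618.8 -29.6]]
291.70905098233726
rail 859Traceback (most recent call last):
  File "<stdin>", line 10, in <module>
IndexError: boolean index did not match indexed array along axis 0; size of axis is 859 but size of corresponding boolean axis is 863
```

Request:
{"fn": "move_arm", "kwargs": {"rows": "0 0 -1.2 0 0.003 0.04 0.0876;0 0 0 0 0 0.05 0.0876;0 0 0 0 0 0.05 0.0876;0 0 0 0 0 0.04 0.0876;0 0 0 0 0 0.022 0.0876;0 0 0 0 0 0 0.0876"}}

```text
t: 2.78
eef_pos: [0.552, -0.0575, 0.0309]
ee_rot: [-3.141, -0.004, -3.135]
force: [0.6, 0.1, -0.0]
width: 0.0877
gripper_force: 0.0
```

```bash
python3 look.py 2; python3 - <<'E'
from h import *
m=dict(np.load("w1.npz"));T=m["T"];p,D=m["p"],m["d"]
b=mask(p,(100,120,50),(125,255,255),False);b[:, :455]=0
u=pix(b);u=u[u[:,1]<220];Q=ondepth(u,m,D,T)
v=np.linalg.svd(Q-Q.mean(0),full_matrices=False)[2][0];print(Q.mean(0),v,np.degrees(np.arctan2(v[1],v[0])),np.degrees(np.arcsin(v[2])))
for x in Q[np.argsort(Q[:,1])][::60]:print(np.round(x,4))
E
```

```text
2.775 [ 0.55199389 -0.05752882  0.03093529] [-179.95335272   -0.21485128 -179.62778304] [ 0.57867036  0.05817765 -0.02332732] 0.08773447907790542 0.0
[0.57985779 0.15905741 0.10617592] [ 0.17851783 -0.84758129 -0.49973727] -78.10618572037399 -29.982619305581103
[0.5933 0.0972 0.0712]
[0.5924 0.1108 0.0772]
[0.5877 0.1217 0.0839]
[0.5845 0.131  0.0926]
[0.5844 0.1411 0.0964]
[0.58   0.1498 0.1023]
[0.5812 0.1589 0.1086]
[0.5778 0.1676 0.106 ]
[0.5777 0.1767 0.1183]
[0.5734 0.1849 0.1188]
[0.5718 0.1931 0.1263]
[0.5697 0.2008 0.1323]
[0.5696 0.2071 0.1356]
```

Request:
{"fn": "move_arm", "kwargs": {"rows": "0 0 0 0 0 0 0.04;0 0 0 0 0 0 0.04;0 0 0 0 0 0 0.04;0 0 0 0 0 0 0.04;0 0 0 0 0 0 0.04;0 0 0 0 0 0 0.04", "squeeze": 35}}

```text
t: 3.58
eef_pos: [0.5534, -0.0571, 0.0329]
ee_rot: [3.142, 0.0, -3.136]
force: [-1.0, 1.2, 4.6]
width: 0.0496
gripper_force: 35.0
```

Request:
{"fn": "move_arm", "kwargs": {"rows": "0 0 0 0 0 -0.02 0.04;0 0 0 0 0 -0.05 0.04;0 0 0 0 0 -0.06 0.04;0 0 0 0 0 -0.06 0.04;0 0 0 0 0 -0.06 0.04;0 0 0 0 0 -0.03 0.04;0 0 0 0 0 0 0.04;0 0 0 0 0 0 0.04"}}

```text
t: 4.58
eef_pos: [0.5521, -0.057, 0.3101]
ee_rot: [3.141, -0.004, -3.137]
force: [0.0, -0.4, -3.6]
width: 0.0495
gripper_force: 35.0
```

```bash
python3 look.py 3
```

```text
4.575 [ 0.55211055 -0.05698624  0.31014256] [ 179.97858291   -0.20785062 -179.71118615] [ 0.04376398 -0.39962679 -3.58375041] 0.04946833077554665 34.98029127717018
```

View pics/w3.png

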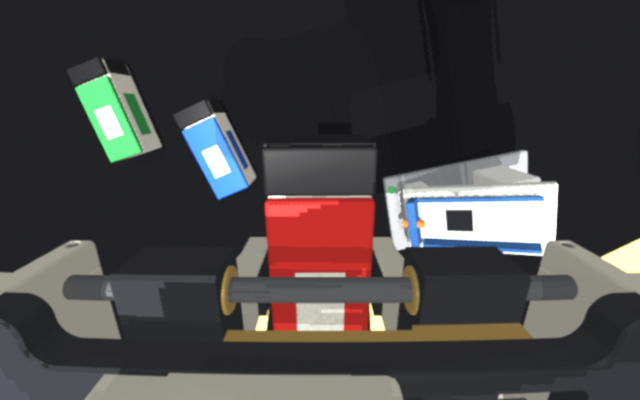

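The cartridge is held level; its nose edge is at row 145 and the red/black seam at row 197. In the cradle the rails are at rows 198 and 244, the foot stop at column 413 and the pin at (420,224), all clear.

```bash
python3 - <<'E'
from h import *
m=dict(np.load("w3.npz"));T=m["T"];p,D=m["p"],m["d"]
b=mask(p,(100,120,50),(125,255,255),False);b[:, :400]=0;b[:, 560:]=0;b[252:]=0
yaw=101.9
C=R.from_euler("xyz",[0,-30,yaw],degrees=True).as_matrix();print(C)
u=pix(b);u=u[D[u[:,1],u[:,0]]>0];L=ondepth(u,m,D,T)@C
def st(n,A): print(n,len(A),np.round(np.percentile(A,[2,10,50,90,98],axis=0),4).tolist())
r1=(u[:,0]>430)&(u[:,1]<215);r2=(u[:,0]>440)&(u[:,1]>230);f=(u[:,0]<425)&(u[:,1]>205)&(u[:,1]<240)
for n,k in(("railL",r1),("railR",r2),("foot",f)):
    st(n,L[k])
for k in(r1,r2): print("drift deg",np.degrees(np.polyfit(L[k][:,0],L[k][:,1],1)[0]),np.degrees(np.polyfit(L[k][:,0],L[k][:,2],1)[0]))
w=mask(p,(0,0,150),(179,60,255),False);w[:,:440]=0;w[:,540:]=0;w[:200]=0;w[240:]=0
bed=ondepth(pix(w),m,D,T)@C;st("bed",bed);print(np.degrees(np.polyfit(bed[:,0],bed[:,2],1)[0]),np.degrees(np.polyfit(bed[:,1],bed[:,2],1)[0]))
o=mask(p,(8,180,80),(20,255,255),False);o[:,:395]=0;o[:,435:]=0;o[:210]=0;o[240:]=0;st("pin",ondepth(pix(o),m,D,T)@C)
# cartridge in tool frame
M=m["mount"]
for n,(r0,r1_,c0,c1) in {"top_black":(150,190,268,372),"top_red":(205,235,270,370)}.items():
    g=np.stack(np.meshgrid(range(c0,c1),range(r0,r1_)),-1).reshape(-1,2);st(n,ondepth(g,m,D,M))
for px in((264,145),(376,145),(268,197),(374,197),(266,170),(376,170)):
    d=(rays([px],m)@M[:3,:3].T)[0];k=[0.033-.060+.0]  # tool z of lid top, approx -27mm
    print(px,np.round(M[:3,3]+d*((-.029-M[2,3])/d[2]),4))
E
```

```text
[[-1.78578063e-01 -9.78508985e-01  1.03102093e-01]
 [ 8.47413639e-01 -2.06204185e-01 -4.89254493e-01]
 [ 5.00000000e-01 -2.77555756e-17  8.66025404e-01]]
railL 363 [[0.0184, -0.6025, 0.0728], [0.032, -0.6019, 0.0735], [0.0878, -0.6002, 0.0746], [0.1332, -0.5986, 0.0758], [0.1424, -0.5982, 0.0765]]
railR 685 [[0.0257, -0.6738, 0.0636], [0.0365, -0.672, 0.0651], [0.0971, -0.67, 0.0705], [0.1351, -0.6684, 0.0754], [0.1427, -0.5031, 0.3798]]
foot 325 [[-0.017, -0.6586, 0.073], [-0.0158, -0.6548, 0.079], [-0.0104, -0.6304, 0.0856], [-0.0062, -0.6105, 0.0868], [-0.0061, -0.6058, 0.0873]]
drift deg -0.08352831902007943 -0.06045494928733404
drift deg 0.2461981809777731 1.2784811403778438
bed 3327 [[0.0247, -0.6663, 0.0585], [0.0371, -0.6616, 0.0592], [0.096, -0.6369, 0.0603], [0.1348, -0.6139, 0.0614], [0.1422, -0.6101, 0.0623]]
-0.04053153640871338 0.8486071206779042
pin 4 [[-0.0035, -0.6344, 0.0769], [-0.0031, -0.6342, 0.0769], [-0.0014, -0.6339, 0.0773], [0.0003, -0.6331, 0.0781], [0.0007, -0.6329, 0.0782]]
top_black 4145 [[0.0475, -0.0208, -0.0293], [0.049, -0.0172, -0.0288], [0.0561, 0.0008, -0.028], [0.0629, 0.0185, -0.0273], [0.0643, 0.0221, -0.0268]]
top_red 2991 [[0.0259, -0.0211, -0.0292], [0.0271, -0.0175, -0.0288], [0.033, 0.0009, -0.0281], [0.0388, 0.0188, -0.0273], [0.0399, 0.0224, -0.0268]]
(264, 145) [ 0.0666 -0.0224 -0.029 ]
(376, 145) [ 0.0666  0.0241 -0.029 ]
(268, 197) [ 0.044 -0.022 -0.029]
(374, 197) [ 0.044   0.0245 -0.029 ]
(266, 170) [ 0.056  -0.0222 -0.029 ]
(376, 170) [ 0.056   0.0247 -0.029 ]
```

```bash
cat > plan.py <<'E'
import sys
from h import *
from station import arm
C=R.from_euler("xyz",[0,-30,101.9],degrees=True).as_matrix()
O=np.array([-.0065,-.6345,.0602]); off=np.array([-.0015,.001,-.002])
def plan(dx,dy,h):
    s=arm.get_state();Rn=R.from_euler("xyz",s["ee_rot"]).as_matrix()
    t=C@(O+[.065+dx,dy,.03+h]-off);Rt=C@np.diag([-1,1,-1.])
    print("target",t,"turn deg",np.degrees(R.from_matrix(Rn.T@Rt).as_rotvec()),"shift now-tool",Rn.T@(t-s["eef_pos"]),"final-tool",Rt.T@(t-s["eef_pos"]))
plan(*map(float,sys.argv[1:4]))
E
python3 plan.py .02 0 .08
```

```text
target [0.6253104  0.11458623 0.18912957] turn deg [-26.32445398 -21.80695507 -99.07729177] shift now-tool [-0.07459809  0.17130224  0.12048532] final-tool [-0.07200355 -0.10704522  0.18106036]
```

Request:
{"fn": "move_arm", "kwargs": {"rows": "0 0 0 -0.0187 0.0428 0 0.04;0 0 0 -0.0187 0.0428 0 0.04;0 0 0 -0.0187 0.0428 0 0.04;0 0 0 -0.0187 0.0428 0 0.04;-2.63 -2.18 -9.91 0 0 0 0.04;-2.63 -2.18 -9.91 0 0 0 0.04;-2.63 -2.18 -9.91 0 0 0 0.04;-2.63 -2.18 -9.91 0 0 0 0.04"}}

```text
t: 5.62
eef_pos: [0.6261, 0.1144, 0.3099]
ee_rot: [3.02, 0.199, -2.448]
force: [-0.3, 1.1, -4.8]
width: 0.0499
gripper_force: 35.0
```

Request:
{"fn": "move_arm", "kwargs": {"rows": "-2.63 -2.18 -9.91 0 0 0 0.04;-2.63 -2.18 -9.91 0 0 0 0.04;-2.63 -2.18 -9.91 0 0 0 0.04;-2.63 -2.18 -9.91 0 0 0 0.04;-2.63 -2.18 -9.91 0 0 0 0.04;-2.63 -2.18 -9.91 0 0 0 0.04;0 0 0 0 0 0 0.04;0 0 0 0 0 0 0.04"}}

```text
t: 6.62
eef_pos: [0.6269, 0.1142, 0.3111]
ee_rot: [-3.14, 0.521, -1.366]
force: [0.1, 0.4, -4.2]
width: 0.0499
gripper_force: 35.0
```

```bash
python3 plan.py .02 0 .08
```

```text
target [0.6253104  0.11458623 0.18912957] turn deg [-0.13861317 -0.12493155 -0.13178625] shift now-tool [0.06018833 0.00163828 0.10611239] final-tool [0.06041593 0.00152043 0.10598473]
```

Request:
{"fn": "move_arm", "kwargs": {"rows": "0 0 0 0.02 0.0015 0.035 0.04;0 0 0 0.02 0 0.036 0.04;0 0 0 0.02 0 0.035 0.04;0 0 0 0 0 0.03 0.04;0 0 0 0 0 0.02 0.04;0 0 0 0 0 0 0.04;0 0 0 0 0 0 0.04"}}

```text
t: 7.5
eef_pos: [0.6218, 0.1395, 0.1488]
ee_rot: [-3.134, 0.522, -1.359]
force: [0.3, 0.0, -3.9]
width: 0.0499
gripper_force: 35.0
```

```bash
python3 plan.py .02 0 .03;python3 look.py 4; python3 - <<'E'
from station import arm
import cv2
p,d=arm.grab_frame("scene");cv2.imwrite("pics/s4.png",cv2.resize(p[140:260,270:430],None,fx=4,fy=4))
E
```

```text
target [0.62015529 0.13904895 0.1458283 ] turn deg [-0.29980522 -0.11671813  0.2171793 ] shift now-tool [0.00155171 0.00174654 0.002579  ] final-tool [0.00156356 0.00172713 0.00258492]
7.5 [0.6218326  0.13946539 0.14884869] [-179.5753525    29.88247778  -77.84987236] [ 0.29057943  0.04151123 -3.88728415] 0.04989419144319277 34.98019427061081
```

View pics/w4.png

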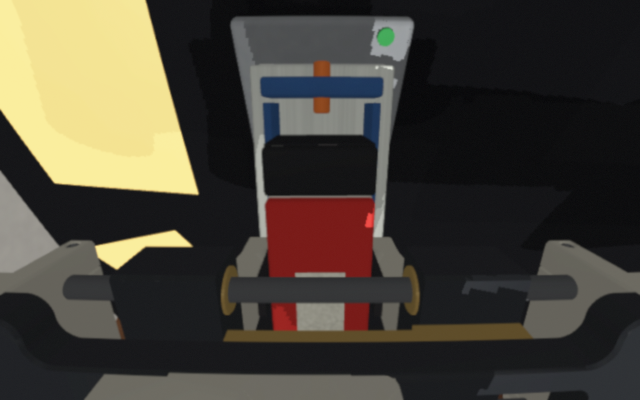

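View pics/s4.png

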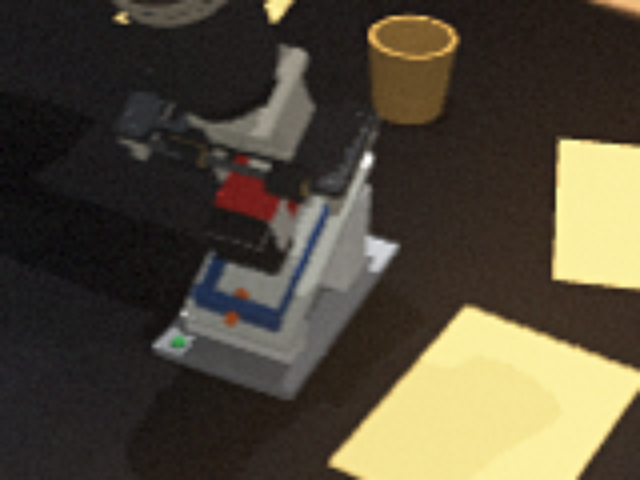

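The wrist view shows the nose at columns 264–376 (middle 320), and the foot stop (260–383) and pin (321) centred with it. The scene crop shows the cartridge over the channel, outlet end downhill. I'll check the gaps by depth in tool axes.

```bash
python3 - <<'E'
from h import *
m=dict(np.load("w4.npz"));D=m["d"];M=m["mount"];p=m["p"]
def box(n,r0,r1,c0,c1):
    g=np.stack(np.meshgrid(range(c0,c1),range(r0,r1)),-1).reshape(-1,2);A=ondepth(g,m,D,M);print(n,np.round(np.percentile(A,[5,50,95],axis=0),4).tolist())
box("bed l",105,128,282,308);box("bed r",105,128,336,362);box("bed all",105,130,282,362)
b=mask(p,(100,120,40),(125,255,255),False);b[:60]=0;b[140:]=0;b[:,:240]=0;b[:,400:]=0
u=pix(b);t=u[(u[:,1]<98)];A=ondepth(t,m,D,M);print("stop",np.round(np.percentile(A,[2,10,50,90,98],axis=0),4).tolist())
for n,k in(("L",u[(u[:,1]>104)&(u[:,0]<300)]),("R",u[(u[:,1]>104)&(u[:,0]>340)])):
    A=ondepth(k,m,D,M);print(n,np.round(np.percentile(A,[2,50,98],axis=0),4).tolist())
o=mask(p,(5,120,60),(20,255,255),False);o[98:]&=255;o[:98]=0;o[120:]=0;o[:,:300]=0;o[:,340:]=0
A=ondepth(pix(o),m,D,M);print("pin",np.round(np.percentile(A,[2,50,98],axis=0),4).tolist())
box("lid",205,235,270,360)
E
```

```text
bed l [[0.0688, -0.0274, 0.0636], [0.0757, -0.0193, 0.0647], [0.0826, -0.0109, 0.0658]]
bed r [[0.0688, 0.0111, 0.0633], [0.0758, 0.0194, 0.0645], [0.0826, 0.0276, 0.0656]]
bed all [[0.0674, -0.0255, 0.0469], [0.0751, -0.0002, 0.0645], [0.0826, 0.0257, 0.0657]]
stop [[0.0884, -0.0355, 0.0373], [0.0895, -0.0297, 0.0379], [0.0937, -0.0004, 0.0387], [0.0982, 0.0291, 0.0396], [0.0989, 0.0349, 0.0402]]
L [[0.0623, -0.0381, 0.0221], [0.0728, -0.0337, 0.0508], [0.0832, -0.0267, 0.0619]]
R [[0.0617, 0.0303, 0.0482], [0.0726, 0.0333, 0.0504], [0.0833, 0.0379, 0.0611]]
pin [[0.0788, -0.0049, 0.0442], [0.0831, -0.0003, 0.046], [0.0874, 0.0049, 0.0488]]
lid [[0.0265, -0.0219, -0.0286], [0.0331, -0.0037, -0.0276], [0.0396, 0.0148, -0.0267]]
```

Request:
{"fn": "move_arm", "kwargs": {"rows": "0 0 0 0 0 0.012 0.04;0 0 0 0 0 0.01 0.04;0 0 0 0 0 0.007 0.04;0 0 0 0 0 0 0.04;0 0 0 0 0 0 0.04"}}

```text
t: 8.22
eef_pos: [0.6182, 0.1537, 0.1223]
ee_rot: [-3.137, 0.522, -1.36]
force: [0.3, 0.3, -4.2]
width: 0.0501
gripper_force: 35.0
```

Request:
{"fn": "move_arm", "kwargs": {"rows": "0 0 0 0 0 0.001 0.04;0 0 0 0 0 0.001 0.04;0 0 0 0 0 0 0.04;0 0 0 0 0 0 0.04"}}

```text
t: 8.72
eef_pos: [0.6181, 0.1546, 0.1208]
ee_rot: [-3.136, 0.522, -1.36]
force: [-0.9, -0.7, -2.4]
width: 0.05
gripper_force: 35.0
```

```bash
python3 plan.py .02 0 0
```

```text
target [0.61706223 0.15372659 0.11984754] turn deg [-0.21939975 -0.07790751  0.16554101] shift now-tool [0.00102147 0.00115862 0.00055242] final-tool [0.00102557 0.00115354 0.00055545]
```

Request:
{"fn": "move_arm", "kwargs": {"rows": "0 0 0 0.005 0 0 0.04;0 0 0 0.005 0 0 0.04;0 0 0 0.005 0 0 0.04;0 0 0 0.003 0 0 0.04;0 0 0 0 0 0 0.04;0 0 0 0 0 0 0.04"}}

```text
t: 9.48
eef_pos: [0.6216, 0.139, 0.1116]
ee_rot: [-3.136, 0.522, -1.36]
force: [1.6, -2.9, 0.8]
width: 0.0498
gripper_force: 35.0
```

Request:
{"fn": "move_arm", "kwargs": {"rows": "0 0 0 0.0015 0 0 0.04;0 0 0 0.001 0 0 0.04;0 0 0 0 0 0 0.04;0 0 0 0 0 0 0.04"}}

```text
t: 9.98
eef_pos: [0.6218, 0.1376, 0.1108]
ee_rot: [-3.136, 0.523, -1.359]
force: [0.2, 0.1, 5.3]
width: 0.0495
gripper_force: 35.0
```

```bash
python3 plan.py 0 0 0; python3 look.py 5; python3 - <<'E'
from h import *
m=dict(np.load("w5.npz"));D=m["d"];M=m["mount"];p=m["p"]
b=mask(p,(100,120,40),(125,255,255));u=pix(b);A=ondepth(u,m,D,M);print("stop",u.min(0),u.max(0),np.round(np.percentile(A,[2,10,50,90,98],axis=0),4).tolist())
E
```

```text
target [0.62063379 0.13677831 0.10984754] turn deg [-0.22777712 -0.05680698  0.18460921] shift now-tool [0.00091957 0.00132073 0.00055345] final-tool [0.00092437 0.00131555 0.00055778]
9.975 [0.62181351 0.13756001 0.11079278] [-179.66585756   29.94265491  -77.88708543] [0.2066477  0.07948724 5.32190487] 0.049538414818642504 34.980023950338364
stop [250 113] [391 135] [[0.0664, -0.0361, 0.0052], [0.0692, -0.03, 0.0057], [0.0737, -0.001, 0.0066], [0.0779, 0.0284, 0.0076], [0.0789, 0.0344, 0.0203]]
```

Request:
{"fn": "move_arm", "kwargs": {"rows": "0 0 0 0.001 0 0 0.04;0 0 0 0.001 0 0 0.04;0 0 0 0 0 0 0.04;0 0 0 0 0 0 0.04"}}

```text
t: 10.52
eef_pos: [0.6221, 0.1363, 0.11]
ee_rot: [-3.136, 0.523, -1.359]
force: [-0.4, 2.1, 6.7]
width: 0.05
gripper_force: 35.0
```

Request:
{"fn": "move_arm", "kwargs": {"rows": "0 0 0 0.001 0 0 0.04;0 0 0 0.001 0 0 0.04;0 0 0 0 0 0 0.04;0 0 0 0 0 0 0.04"}}

```text
t: 11.02
eef_pos: [0.6221, 0.1362, 0.11]
ee_rot: [-3.135, 0.525, -1.358]
force: [-3.1, 6.1, 11.0]
width: 0.0498
gripper_force: 35.0
```

Request:
{"fn": "move_arm", "kwargs": {"rows": "0 0 0 0 0 0 0.055;0 0 0 0 0 0 0.07;0 0 0 0 0 0 0.08;0 0 0 0 0 0 0.08;0 0 0 0 0 0 0.08"}}

```text
t: 11.65
eef_pos: [0.6223, 0.1338, 0.1082]
ee_rot: [-3.137, 0.522, -1.36]
force: [-0.1, -0.7, -0.3]
width: 0.0798
gripper_force: 0.0
```

Request:
{"fn": "move_arm", "kwargs": {"rows": "0 0 0 0 0 -0.02 0.08;0 0 0 0 0 -0.04 0.08;0 0 0 0 0 -0.05 0.08;0 0 0 0 0 -0.03 0.08;0 0 0 0 0 0 0.08;0 0 0 0 0 0 0.08"}}

```text
t: 12.4
eef_pos: [0.6361, 0.0652, 0.23]
ee_rot: [-3.136, 0.523, -1.36]
force: [-0.4, 0.1, 0.2]
width: 0.0799
gripper_force: 0.0
```

```bash
python3 look.py 6; python3 - <<'E'
from h import *
m=dict(np.load("w6.npz"));D=m["d"];p=m["p"]
from plan_c import C,O
E
python3 - <<'E'
from station import arm
import cv2
p,d=arm.grab_frame("scene");cv2.imwrite("pics/s6.png",cv2.resize(p[140:260,270:430],None,fx=4,fy=4))
E
```

```text
12.4 [0.63607906 0.06524214 0.23001637] [-179.69444267   29.93986831  -77.94282107] [-0.35880271  0.12980658  0.21764174] 0.07988577407341282 0.0Traceback (most recent call last):
  File "<stdin>", line 3, in <module>
ModuleNotFoundError: No module named 'plan_c'
```

View pics/w6.png

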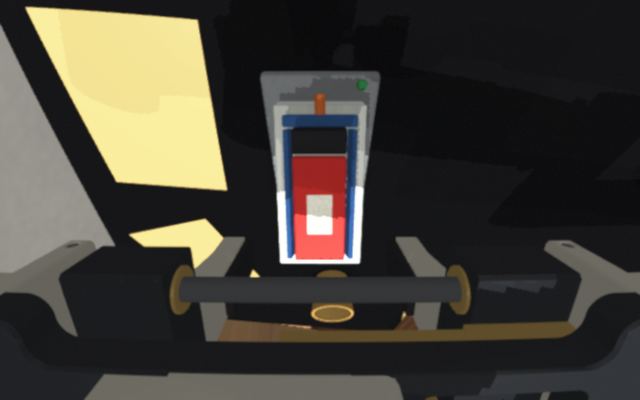

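View pics/s6.png

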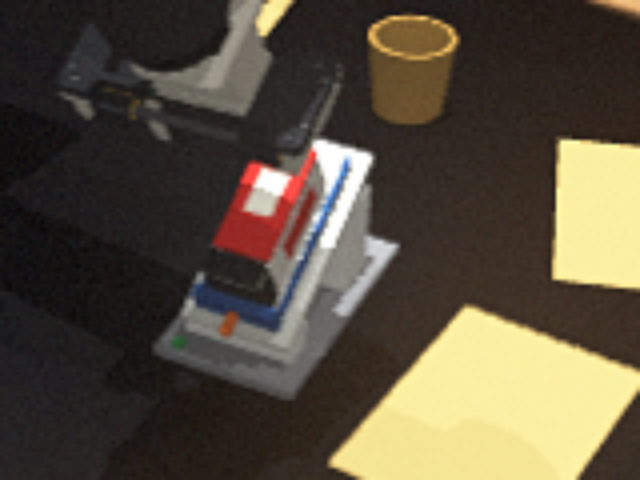

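The cartridge lies between the rails with its black end (rows 127–153) right behind the stop (115–126), and the pin tail sticks out at (320,103). A quick numeric check of the gap and flatness follows.

```bash
python3 - <<'E'
from h import *
m=dict(np.load("w6.npz"));D=m["d"];p=m["p"];M=m["mount"]
r=mask(p,(0,150,60),(6,255,255));r=cv2.morphologyEx(r,cv2.MORPH_CLOSE,np.ones((25,25)));A=ondepth(pix(cv2.erode(r,np.ones((5,5)))),m,D,M)
k=np.polyfit(A[:,0],A[:,2],1);print("lid slope",np.degrees(k[0]),"z",np.median(A[:,2]))
zl=np.median(A[:,2]);u=pix(r);d=rays(u,m)@M[:3,:3].T;P=M[:3,3]+d*((zl-M[2,3])/d[:,2])[:,None]
print("lid box",np.round(cv2.boxPoints(cv2.minAreaRect((P[:,:2]*1e3).astype(np.float32))),1).tolist())
b=mask(p,(100,120,40),(125,255,255),False);b[:112]=0;b[127:]=0;u=pix(b);u=u[(u[:,0]>295)&(u[:,0]<345)];B=ondepth(u,m,D,M)
print("stop",np.round(np.percentile(B,[2,10,50,90,98],axis=0),4).tolist(), "rows",u[:,1].min(),u[:,1].max())
bed=mask(p,(0,0,150),(179,60,255),False);bed[265:]=0;bed[:240]=0;B=ondepth(pix(bed),m,D,M);B=B[abs(B[:,1])<.045];print("bed z",np.percentile(B[:,2],[10,50,90]))
E
```

```text
lid slope 0.047306837592694474 z 0.11264531979732303
lid box [[-64.19999694824219, -26.5], [38.5, -26.799999237060547], [38.70000076293945, 23.299999237060547], [-64.0999984741211, 23.600000381469727]]
stop [[0.0637, -0.0244, 0.1452], [0.0648, -0.0206, 0.1457], [0.0687, -0.0008, 0.1467], [0.0734, 0.0188, 0.1479], [0.0735, 0.0223, 0.1488]] rows 115 126
bed z [0.16948796 0.17251325 0.173882  ]
```

```bash
python3 -c "
from station import arm
print(arm.job_done())"
```

```text
the job is handed in; nothing more can be done
None
```

I loaded the red-lidded cartridge into the cradle, flat between the rails, lid up and outlet end downhill. It was pushed until it stopped hard at the foot stop; a look after release put the gap at about 1 mm, within measuring error. The pin travel itself could not be read directly. The job was handed in at about 12.5 s.

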